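Check the height of a deep-well block on the bench gauge

ROBOT

A 7-joint arm with a two-finger parallel gripper is mounted at the origin on the work surface. World frame = base frame: x ahead of the robot, y to its left, z up, the work surface at z = 0. Lengths are in m, angles in rad, forces in N, time in s.
With the tool pointing down it reaches from about 0.35 to 0.9 m from the base axis. Payload 8.1 kg.
Tool frame: the origin (TCP) lies on the centre line of the jaws, within the pads' length; the fingertips stand 17 mm ahead of it and the grasp point (between the pads) lies 2 mm behind it; z points along the fingers, y is the direction in which the jaws open and shut (so a half turn about z gives the same grasp; the last joint's range is limited). The gripper opens to 92 mm and grips with 3 to 60 N. Pads are 19 mm wide; open, the fingers measure 130 mm over their backs; the gripper's body (75 mm by 190 mm) begins 47 mm behind the grasp point.
Start: joints at [-1.301, 0.434, 0.025, 1.573, -0.012, 1.134, -0.075], TCP at [0.228, 0.582, 0.244] pointing down, gripper open.
Joint ranges: [-2.62, 2.62], [-0.44, 2.09], [-1.27, 1.32], [0.08, 2.57], [-1.32, 4.46], [0.12, 2], [-2.74, 2.74]. Speed limits (rad/s): [2.22, 2.22, 3.01, 3.01, 3.14, 3.14, 3.14].

INTERFACE

Orientations are given as a rotation vector (axis times angle).
In Python, from cell import arm gives the robot as it stands.
- The arm moves only by the shell command python3 -m creep 'ROWS' [FORCE]. ROWS is JSON, a list that holds one entry, the list of rows, each a list of 7 numbers: the shift along the world's x, y, z in cm, then the turn, a rotation vector about the world's x, y, z in degrees, then the opening, from -1 (shut) to 1 (fully open), so that 0 is half open. In form: [[[tx, ty, tz, ax, ay, az, jaw], ...]]. A call has 1 to 5 rows; each row is the pose to reach, as a shift and turn from the pose commanded when the call began; what a row does not reach only later rows make up. A row lasts 1/10 s, in which the tool goes at most 50 mm and 8.59 degrees, less where a joint would pass 70% of its speed; a pose out of reach is approached as far as the arm can. A call with a gripper value outside its range is refused whole. The fingers move at their own pace and stop on an object; FORCE is the grip in N (left out, the last holds). Time passes only in rows, so rows that repeat a pose let the fingers close. It gives the time, the measured TCP pose, the force and the opening at its end, in the units of the state.
- arm.observe(): the state, without advancing time (a new reading comes with each control period).
- arm.get_image(name): name is "side" or "top"; returns the picture (480x640x3 uint8, red, green, blue); there is no depth.
- arm.camera_model(name): a dict with "vfov" (degrees; the focal length in pixels is half the picture's height over the tangent of half this angle, whatever the lens; pixels are square), "cx", "cy" (the principal point, pixels), "cam_to_world" (4x4, takes a point from camera to world coordinates). Camera axes: x right, y down, z forward; pixel columns grow to the right and rows downward; lengths in m; the calibration is good to about 2 mm. A picture is of the moment at which its call begins. camera_model takes no time and is no camera call.
- arm.sign_off(): hands the job in, once; it reports no verdict.
The state is a dict: "clock": time; "joints": joint angles; "dq": joint speeds; "joint_efforts": joint torques, N m; "position": TCP position; "ee_rot": TCP orientation; "force": force on the tool from outside, world axes, zero at the start; "ft_torque": the same for the moment, N m; "width": opening from 0.0 (shut) to 1.0 (fully open).
Only numpy, scipy, OpenCV 4.12 (cv2) and the standard library are available. Lean on these libraries where they do the work, as an engineer would, in place of code of your own. Each camera call takes 0.05 s, during which the arm holds its last target.

TASK

Check the height of the long, tall white well block on the bench height gauge: stand it lengthwise in the middle of the gauge's sliding tray, push the tray fully home under the foot, then gently lower the gauge's slide by its knob until the foot sits on the block and its sprung stem is pushed about half-way in (the black band on the stem just meets the arm). Leave the gauge like that on the block, and leave the low block and the short block where they are.

Things in the scene. Friction and masses are not known exactly. Their poses are not given: they have to be found in the camera images.
- block_mid (a point): Centre (22 mm above its underside) of the block to be measured: white plastic, 108 mm long (its x axis) x 42 mm wide (y) x 44 mm tall (z), open wells on top, 0.14 kg nominal. It stands upright on the bench among the other two white blocks. Grasp it across its 42 mm width; either way round is right.
- low_block_mid (a point): Centre of the low block: same 108 x 42 mm outline and look, but only 20 mm tall. Not to be moved.
- short_block_mid (a point): Centre of the short block: same 42 mm width and 44 mm height, but only 68 mm long (x). Not to be moved.
- gauge: The height gauge, bolted to the bench, yaw varies. Origin on the bench. Grey base plate 12 mm thick, x from -60 to +60 mm, y from -165 to +225 mm in its frame. The foot works on the vertical line x 0, y +90 mm. A steel column, 26 mm square and 275 mm tall, stands at x 0, y +195 mm; nothing else stands on the base except the tray, the slide and its foot.
- tray_seat (a point): Centre of the aluminium sliding tray's floor, 22 mm above the bench, axes as the gauge's. The floor is 60 mm wide (x) and 116 mm long (y) between two end lips 6 mm high (each 4 mm thick, at y +-60 mm); the long sides are open, so there is room for the fingers. The block goes here with its length along the tray's y. It runs on the gauge along the gauge's y.
- tray_knob (a point): Mid-height of the tray's black upright knob: 22 mm diameter, 50 mm tall (from 22 to 72 mm above the bench), 95 mm from the tray's centre towards -y. Pinch it or push it towards the gauge's +y.
- tray (a joint): Tray travel in m: 0 = outermost, 0.14 = fully home against its stop, when the tray's centre is right below the foot. Grows towards the gauge's +y. Friction about 2 N; stays where it is left. Starts near the outer end.
- slide_knob (a point): Mid-height of the black knob on top of the slide's arm, on the foot's axis: 36 mm diameter, 28 mm tall. The slide is a white arm, 34 mm wide (x) and 30 mm thick, running from the foot's axis along +y to the column; the knob's centre is 56 mm above the arm's underside. Pinch it from above or press on its top.
- slide (a joint): How far the slide has been lowered, in m: 0 = highest (arm's underside 180 mm, free foot's sole 142 mm above the bench), up to 0.115. It is held by about 10 N of friction and stays where it is left; lowering it takes about 7 N, and up to 7 N more as the foot's spring is pressed.
- foot_sole (a point): Centre of the underside of the gauge's foot: a steel disc, 28 mm diameter, on a thin vertical stem below the arm, free foot 38 mm below the arm's underside. Starts above the height of a loaded block by 30 mm or more.
- foot (a joint): How far the sprung stem is pushed up into the arm, in m: 0 = free, 0.012 = all the way in; 0.006 = half-way, when the upper edge of the black band on the stem just meets the arm's underside. Spring 500 N/m with 1 N preload: about 4 N at half-way.
Things that resemble listed ones, but are neither listed nor needed, are in the scene too. What is shaped like the part that bears block_mid but blue or green is not meant.

How it is judged:
By the outcome, as a careful person would: the job done as asked, in the order asked, and still so for the second after the job is handed in, with the robot touching nothing.
It also fails if it takes over 61 s, if anything falls off the work surface, if the arm or the gripper's body presses on something with over 40 N, if the wrist force passes 120 N, or if a joint passes its speed limit or range.

## Working session

There is one attempt and no reset: what is moved stays moved. The work goes in short steps, Python scripts to look and compute and a shell command to move; the robot and the scene stay as the last step left them, time stands still between calls to the robot, and variables do not carry over. Pictures are saved under pics/ and viewed, and the job is handed in when it is done.

```bash
ls; mkdir -p pics
python3 - <<'E'
from cell import arm
import cv2
for n in("side","top"):
    cv2.imwrite(f"pics/{n}0.png",arm.get_image(n)[:,:,::-1]); print(n,arm.camera_model(n))
print(arm.observe())
E
```

```text
pics
side {'vfov': 52.37534571284841, 'cx': 324.2744921924535, 'cy': 243.1363976112667, 'cam_to_world': array([[ 0.97297061, -0.13617079,  0.18650929,  0.28346954],
       [-0.23043998, -0.62504462,  0.74579933, -0.88398414],
       [ 0.01502054, -0.76862002, -0.63952924,  0.8409831 ],
       [ 0.        ,  0.        ,  0.        ,  1.        ]])}
top {'vfov': 44.51876226509651, 'cx': 318.6188433615419, 'cy': 243.2307781672337, 'cam_to_world': array([[ 0.01541295, -0.98480658,  0.1729695 ,  0.24403957],
       [-0.99983853, -0.0167784 , -0.00643474, -0.10213138],
       [ 0.00923913, -0.17284239, -0.98490616,  1.52115048],
       [ 0.        ,  0.        ,  0.        ,  1.        ]])}
{'clock': 0.1, 'joints': array([-1.30061671,  0.43516214,  0.0249357 ,  1.5740188 , -0.01154135,
        1.13402407, -0.07512735]), 'dq': array([ 0.00167986, -0.00284499,  0.00040224, -0.00264361,  0.00015316,
       -0.0013369 , -0.00037161]), 'joint_efforts': array([ 3.95325740e-03, -6.69127750e+01,  9.88452137e-01, -3.15143466e+01,
       -6.04677550e-02,  3.74454609e-02,  5.70103487e-05]), 'position': array([0.2275098 , 0.58163557, 0.24301262]), 'ee_rot': array([-5.82215113e-01, -3.08706609e+00,  2.30152025e-03]), 'force': array([-0.37165749,  0.19453316,  0.2666139 ]), 'ft_torque': array([-0.02306999,  0.05953414, -0.02605447]), 'width': 1.000111333124094}
```

View pics/side0.png

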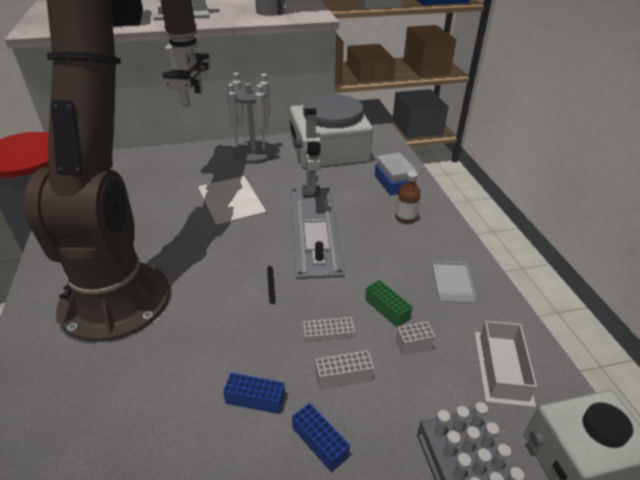

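View pics/top0.png

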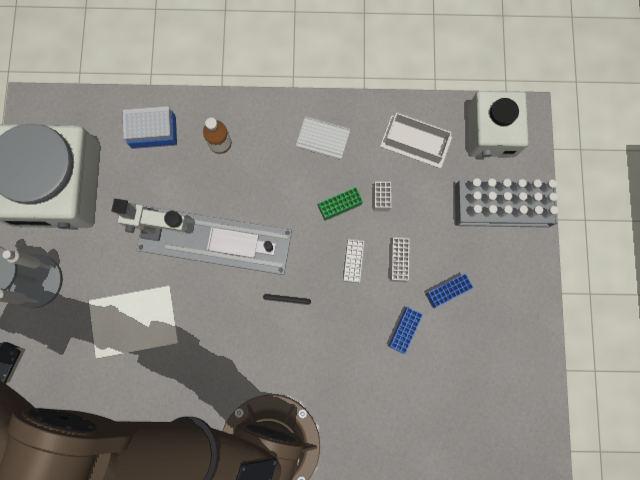

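The side view shows the low block at (329,328), the tall long block at (344,368), the short block at (416,337), and the gauge with its tray knob at (319,250). In the top view the tall long block is at (400,258). I'll enlarge these next.

```bash
cat > h.py <<'E'
from cell import arm
import cv2, numpy as np
def crop(n,src,x0,y0,w,h,out):
    im=cv2.imread(src)[y0:y0+h,x0:x0+w]; s=min(800/w,600/h)
    cv2.imwrite(out,cv2.resize(im,None,fx=s,fy=s,interpolation=cv2.INTER_CUBIC)); print(out,"scale",s)
def par(n):
    m=arm.camera_model(n); f=240/np.tan(np.radians(m["vfov"]/2)); return f,m["cx"],m["cy"],np.array(m["cam_to_world"])
def ray(n,u,v,z):
    f,cx,cy,T=par(n); d=T[:3,:3]@np.array([(u-cx)/f,(v-cy)/f,1]); o=T[:3,3]
    return o+d*(z-o[2])/d[2]
def proj(n,p):
    f,cx,cy,T=par(n); c=T[:3,:3].T@(np.array(p)-T[:3,3]); return np.array([f*c[0]/c[2]+cx,f*c[1]/c[2]+cy])
E
python3 - <<'E'
from h import *
crop("t","pics/top0.png",340,170,100,75*2-40,"pics/t_blk.png")
crop("t","pics/top0.png",100,180,200,110,"pics/t_g.png")
crop("s","pics/side0.png",280,300,170,100,"pics/s_blk.png")
crop("s","pics/side0.png",270,90,90,190,"pics/s_g.png")
E
```

```text
pics/t_blk.png scale 5.454545454545454
pics/t_g.png scale 4.0
pics/s_blk.png scale 4.705882352941177
pics/s_g.png scale 3.1578947368421053
```

View pics/t_blk.png

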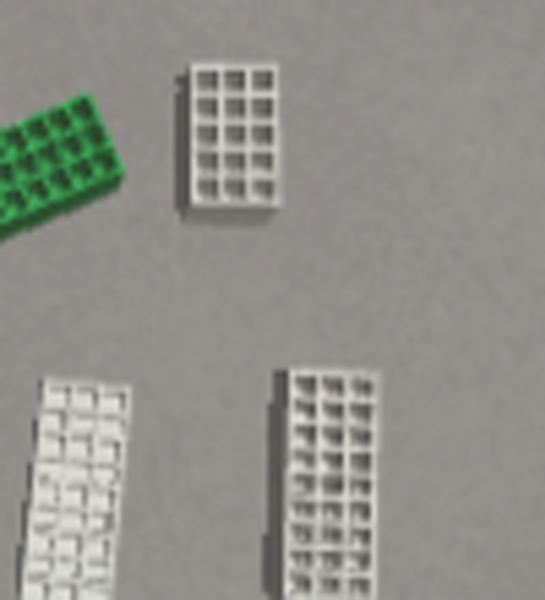

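View pics/t_g.png

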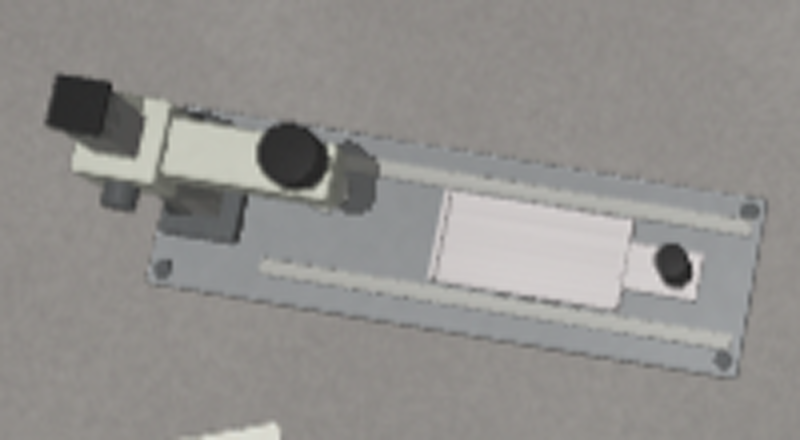

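View pics/s_blk.png

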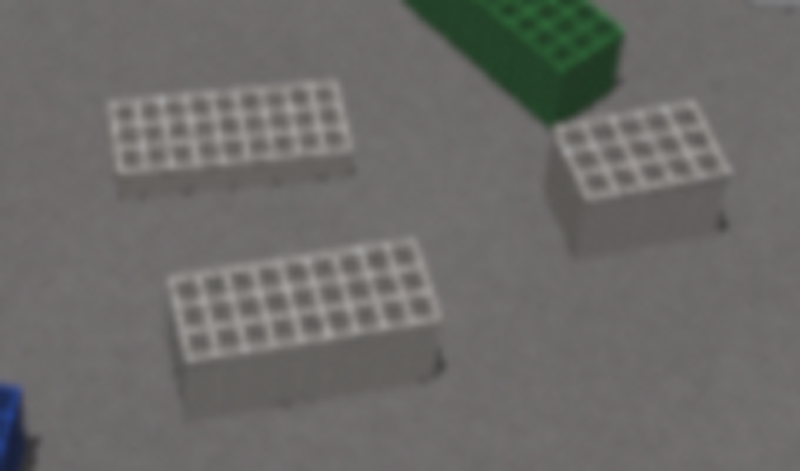

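View pics/s_g.png

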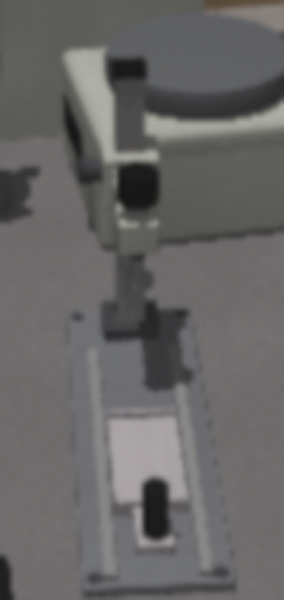

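Run:
```python
from h import *
np.set_printoptions(precision=4,suppress=True)
print("block side"); P=[]
for a in [(168,275),(415,237),(440,318),(190,360)]:
    p=ray("side",280+a[0]/4.706,300+a[1]/4.706,.044);P.append(p);print(p)
P=np.array(P);c=P.mean(0);print("c",c,np.linalg.norm(P[1]-P[0]),np.linalg.norm(P[2]-P[3]),np.linalg.norm(P[0]-P[3]),np.linalg.norm(P[1]-P[2]))
d=P[1]+P[2]-P[0]-P[3];print("yaw",np.degrees(np.arctan2(d[1],d[0])))
print("topview center of it",proj("top",c), [proj("top",p) for p in P])
print("gauge top"); G=[]
for a in [(735,378),(768,197),(148,285)]:
    p=ray("top",100+a[0]/4,180+a[1]/4,.012);G.append(p);print(p)
print(np.linalg.norm(G[1]-G[0]),np.linalg.norm(G[2]-G[0]))
d=G[2]-G[0];e=G[1]-G[0];print("yaw y", np.degrees(np.arctan2(-d[0],d[1])), "x",np.degrees(np.arctan2(e[1],e[0])))
S=3.158;print("gauge side")
for a in [(85,592),(236,585),(70,312),(187,312)]:
    print(a,ray("side",270+a[0]/S,90+a[1]/S,.012))
print("tray knob top",ray("top",100+674/4,180+258/4,.072),ray("side",270+155/S,90+488/S,.072))
print("slide knob top from top cam",[ray("top",100+292/4,180+153/4,z) for z in(.2,.22,.24,.25)])
```

```text
block side
[ 0.4166 -0.2997  0.044 ]
[ 0.5246 -0.3036  0.044 ]
[ 0.5223 -0.3458  0.044 ]
[ 0.4162 -0.3429  0.044 ]
c [ 0.4699 -0.323   0.044 ] 0.10799806613878508 0.10613008947610167 0.04323417487610479 0.04227604913005917
yaw -1.8073523713177642
topview center of it [401.2308 257.5693] [array([392.2331, 278.2158]), array([393.4804, 236.3865]), array([409.9227, 237.5284]), array([409.2745, 278.6606])]
gauge top
[ 0.4254 -0.023   0.012 ]
[ 0.5451 -0.0416  0.012 ]
[0.4799 0.3597 0.012 ]
0.1211425344210776 0.38663245491265724
yaw y -8.098961096067386 x -8.812660951628969
gauge side
(85, 592) [ 0.4296 -0.0307  0.012 ]
(236, 585) [ 0.546  -0.0483  0.012 ]
(70, 312) [0.4891 0.3567 0.012 ]
(187, 312) [0.6001 0.3331 0.012 ]
tray knob top [0.4932 0.014  0.072 ] [0.494  0.0103 0.072 ]
slide knob top from top cam [array([0.5287, 0.225 , 0.2   ]), array([0.5244, 0.22  , 0.22  ]), array([0.5201, 0.215 , 0.24  ]), array([0.5179, 0.2126, 0.25  ])]
```

Run:
```python
from h import *
crop("t","pics/top0.png",380,225,45,65,"pics/t_b2.png")
```

```text
pics/t_b2.png scale 9.23076923076923
```

View pics/t_b2.png

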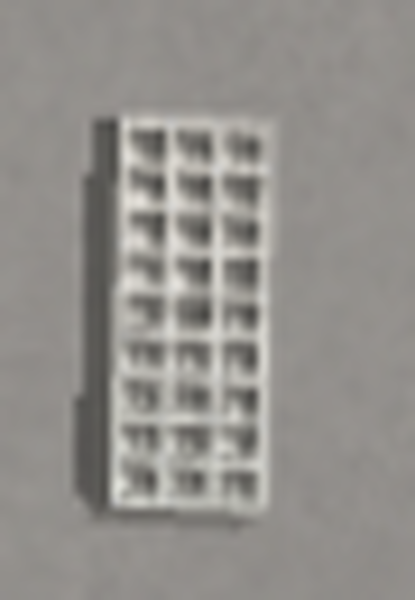

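```bash
cat > fit.py <<'E'
from h import *
from scipy.optimize import least_squares
np.set_printoptions(precision=4,suppress=True)
M=[]
T=lambda a:(100+a[0]/4,180+a[1]/4)
S=lambda a:(270+a[0]/3.158,90+a[1]/3.158)
obs=[("top",T((735,378)),(-.06,-.165,.012)),("top",T((768,197)),(.06,-.165,.012)),("top",T((148,285)),(-.06,.225,.012)),
("side",S((85,592)),(-.06,-.165,.012)),("side",S((236,585)),(.06,-.165,.012)),("side",S((70,312)),(-.06,.225,.012)),("side",S((187,312)),(.06,.225,.012)),
("top",T((674,265)),"tk"),("side",S((155,508)),"tk"),("top",T((292,155)),"sk"),("side",S((138,185)),"sk"),
("top",T((80,104)),(0,.195,.275)),("side",S((128,68)),(0,.195,.275)),
("top",T((535,249)),"tc"),("side",S((147,460)),"tc")]
def P(x,p):
    X,Y,a,q,s=x
    if isinstance(p,str):
        p={"tk":(0,-.05-.095+q,.047),"sk":(0,.09,.236-s),"tc":(0,-.05+q,.022)}[p]
    c,s_=np.cos(a),np.sin(a); return np.array([X+c*p[0]-s_*p[1],Y+s_*p[0]+c*p[1],p[2]])
f=lambda x:np.concatenate([proj(n,P(x,p))-uv for n,uv,p in obs])
if __name__=="__main__":
    r=least_squares(f,[.51,.13,-.14,.01,.01],loss="soft_l1"); print(r.x,np.degrees(r.x[2]))
    for o,e in zip(obs,f(r.x).reshape(-1,2)):print(o[0],o[2],e)
    for k in("tk","tc","sk"):print(k,P(r.x,k))
    B=[ray("top",380+a/9.23,225+b/9.23,.044) for a,b in[(118,115),(278,117),(266,508),(110,508)]]
    print(np.array(B),np.mean(B,0))
E
python3 fit.py
```

```text
[ 0.5107  0.1288 -0.1443  0.0295  0.0148] -8.269077160865267
top (-0.06, -0.165, 0.012) [ 1.0986 -0.8082]
top (0.06, -0.165, 0.012) [ 0.5773 -0.4354]
top (-0.06, 0.225, 0.012) [-0.047  -1.4339]
side (-0.06, -0.165, 0.012) [-1.185  -1.2334]
side (0.06, -0.165, 0.012) [-0.4296 -1.449 ]
side (-0.06, 0.225, 0.012) [-1.9555 -0.3906]
side (0.06, 0.225, 0.012) [-0.0291 -1.7991]
top tk [ 0.5089 -0.4207]
side tk [-0.4578  0.2811]
top sk [ 0.794 -0.267]
side sk [-0.8544 -0.1164]
top (0, 0.195, 0.275) [ 0.5721 -0.424 ]
side (0, 0.195, 0.275) [-0.4351 -0.1629]
top tc [-0.1308 -0.5959]
side tc [-0.8094 -0.5373]
tk [0.4941 0.0146 0.047 ]
tc [0.5077 0.1086 0.022 ]
sk [0.5236 0.2179 0.2212]
[[ 0.5217 -0.3018  0.044 ]
 [ 0.5219 -0.3463  0.044 ]
 [ 0.4127 -0.3417  0.044 ]
 [ 0.412  -0.2989  0.044 ]] [ 0.4671 -0.3222  0.044 ]
```

```bash
cat > st.py <<'E'
from h import *
from scipy.spatial.transform import Rotation as R
np.set_printoptions(precision=4,suppress=True)
o=arm.observe(); m=R.from_rotvec(o["ee_rot"]).as_matrix()
print("t",o["clock"],"pos",o["position"],"jaw-dir yaw",np.degrees(np.arctan2(m[1,1],m[0,1])),"z",m[:,2],"q7",o["joints"][6],"F",o["force"],"w",o["width"])
E
python3 st.py
```

```text
t 0.1 pos [0.2275 0.5816 0.243 ] jaw-dir yaw 68.63913590336945 z [-0.0004 -0.0014 -1.    ] q7 -0.07512734716406844 F [-0.3717  0.1945  0.2666] w 1.000111333124094
```

```bash
python3 -m creep '[[[2,-4.4,1.2,0,0,-8,1],[4,-8.8,2.4,0,0,-16,1],[6,-13.2,3.6,0,0,-24,1],[8,-17.6,4.8,0,0,-32,1],[10,-22,6,0,0,-40,1]]]'
python3 -m creep '[[[1.8,-4.6,0.4,0,0,-8,1],[3.6,-9.2,0.8,0,0,-16,1],[5.4,-13.8,1.2,0,0,-24,1],[7.2,-18.4,1.6,0,0,-32,1],[9,-23,2,0,0,-40,1]]]'
python3 -m creep '[[[1,-4.8,0,0,0,-8,1],[2,-9.6,0,0,0,-16,1],[3,-14.4,-0.5,0,0,-24,1],[4,-19.2,-1,0,0,-32,1],[5,-24,-1.5,0,0,-40,1]]]'
python3 st.py
```

```text
clock: 0.6
position: [0.328, 0.36, 0.3039]
ee_rot: [-1.611, -2.697, 0.001]
force: [0.7, -0.4, -0.9]
width: 1.004
clock: 1.1
position: [0.4178, 0.13, 0.3239]
ee_rot: [-2.436, -1.984, -0.0]
force: [0.4, -0.4, -0.3]
width: 0.996
clock: 1.6
position: [0.4675, -0.1098, 0.3087]
ee_rot: [-2.967, -1.032, -0.001]
force: [1.1, 0.9, -0.3]
width: 1.002
t 1.6 pos [ 0.4675 -0.1098  0.3087] jaw-dir yaw -51.66123057092683 z [ 0.0006  0.0005 -1.    ] q7 -0.6296985090010585 F [ 1.1219  0.8589 -0.2635] w 1.0018051063952644
```

```bash
python3 -m creep '[[[0,-4.3,-2.2,0,0,-8,1],[0,-8.6,-4.5,0,0,-16,1],[0,-12.9,-6.8,0,0,-24,1],[0,-17.2,-9.2,0,0,-32,1],[0.1,-21.2,-11.5,0,0,-40.3,1]]]'
python3 -m creep '[[[0,0,-4,0,0,0,1],[0,0,-7,0,0,0,1],[0,0,-7,0,0,0,1]]]'
python3 - <<'E'
from h import *
for n in("side","top"): cv2.imwrite(f"pics/{n}1.png",arm.get_image(n)[:,:,::-1])
crop("s","pics/side1.png",260,230,200,150,"pics/s1.png")
crop("t","pics/top1.png",330,180,160,120,"pics/t1.png")
E
python3 st.py
```

```text
clock: 2.1
position: [0.4682, -0.3217, 0.1924]
ee_rot: [3.141, -0.055, -0.001]
force: [1.3, 0.6, 0.1]
width: 0.997
clock: 2.4
position: [0.4664, -0.3184, 0.12]
ee_rot: [-3.138, 0.047, 0.01]
force: [-0.6, 0.6, 0.7]
width: 1.002
pics/s1.png scale 4.0
pics/t1.png scale 5.0
t 2.5 pos [ 0.4685 -0.32    0.124 ] jaw-dir yaw -91.67460346857168 z [-0.001   0.0002 -1.    ] q7 -0.5612815119274005 F [ 0.2031 -0.4787  0.6495] w 1.001865669974832
```

View pics/s1.png

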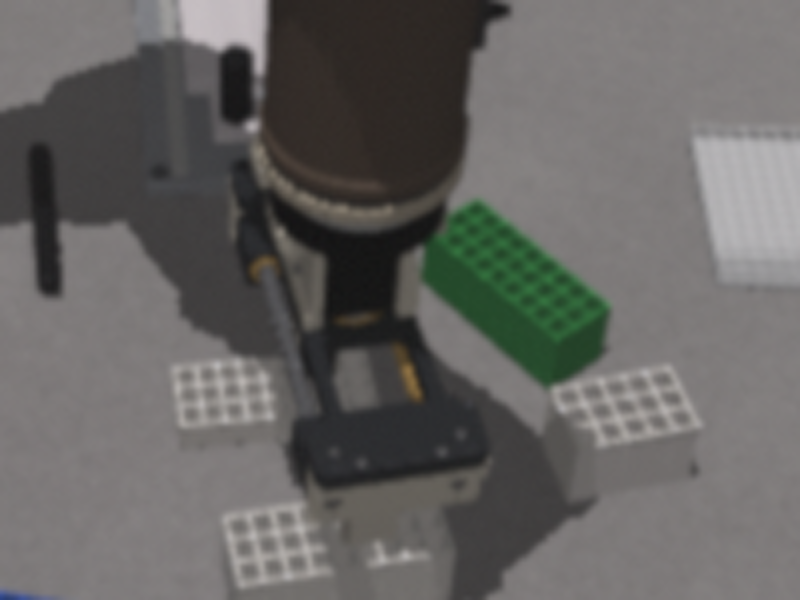

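View pics/t1.png

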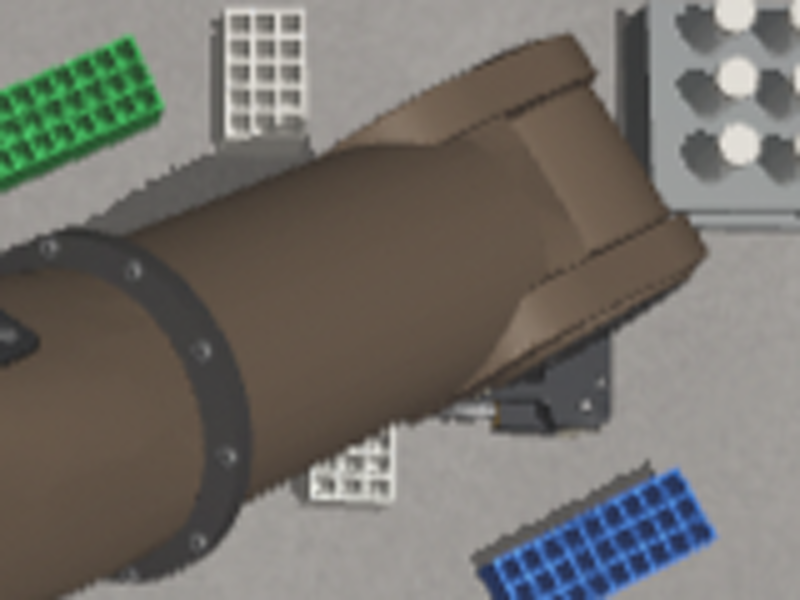

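The side picture shows the gripper straddling the tall block at about (344,368), with the low block at about (315,330) clear of the fingers. Next I descend and grip.

```bash
python3 -m creep '[[[0,-0.2,-3.5,0,0,0,1],[0,-0.2,-6.5,0,0,0,1],[0,-0.2,-8.5,0,0,0,1],[0,-0.2,-9.5,0,0,0,1],[0,-0.2,-9.5,0,0,0,1]]]'
python3 -m creep '[[[0,0,0,0,0,0,-0.5],[0,0,0,0,0,0,-0.5],[0,0,0,0,0,0,-0.5],[0,0,0,0,0,0,-0.5],[0,0,0,0,0,0,-0.5]]]' 25
python3 -m creep '[[[0,0,0,0,0,0,-0.5],[0,0,0,0,0,0,-0.5]]]'
python3 st.py
```

```text
clock: 3.0
position: [0.4693, -0.3219, 0.0293]
ee_rot: [3.141, -0.044, 0.001]
force: [0.3, -0.6, -0.0]
width: 1.003
clock: 3.5
position: [0.4688, -0.322, 0.029]
ee_rot: [3.141, -0.046, 0.001]
force: [0.5, -0.4, -0.1]
width: 0.615
clock: 3.7
position: [0.4687, -0.322, 0.0288]
ee_rot: [3.141, -0.046, -0.0]
force: [-0.6, 0.6, 1.6]
width: 0.457
t 3.7 pos [ 0.4687 -0.322   0.0288] jaw-dir yaw -91.66457000892301 z [-0.     -0.0001 -1.    ] q7 -0.4519656581657345 F [-0.6375  0.5772  1.5535] w 0.45692274618367806
```

```bash
python3 -m creep '[[[0,0,3,0,0,0,-0.5],[0,0.5,7,0,0,6,-0.5],[0.5,4.0,10,0,0,14.4,-0.5],[1,8,12,0,0,22.8,-0.5],[1.5,12,13,0,0,31.2,-0.5]]]'
python3 -m creep '[[[0.5,4.2,0,0,0,8.4,-0.5],[1,8.4,0,0,0,16.8,-0.5],[1.5,12.6,0,0,0,25.2,-0.5],[2,16.8,0,0,0,33.6,-0.5],[2.4,21,0,0,0,42,-0.5]]]'
python3 -m creep '[[[0,3,0,0,0,8.2,-0.5],[0,6,0,0,0,10.2,-0.5],[0,9,0,0,0,10.2,-0.5],[0,10.1,-2,0,0,10.2,-0.5],[0,10.1,-3,0,0,10.2,-0.5]]]'
python3 -m creep '[[[0,0,0,0,0,0,-0.5],[0,0,0,0,0,0,-0.5]]]'
python3 - <<'E'
from h import *
for n in("side","top"): cv2.imwrite(f"pics/{n}2.png",arm.get_image(n)[:,:,::-1])
crop("s","pics/side2.png",260,130,140,150,"pics/s2.png")
crop("t","pics/top2.png",140,180,180,120,"pics/t2.png")
E
python3 st.py
```

```text
clock: 4.2
position: [0.4842, -0.2013, 0.1604]
ee_rot: [3.035, 0.808, 0.003]
force: [0.3, 0.5, -1.9]
width: 0.457
clock: 4.7
position: [0.5075, 0.0098, 0.1588]
ee_rot: [2.544, 1.844, 0.0]
force: [0.9, 1.1, -0.6]
width: 0.46
clock: 5.2
position: [0.5068, 0.1111, 0.1275]
ee_rot: [-2.371, -2.059, 0.001]
force: [0.0, -0.6, -1.2]
width: 0.459
clock: 5.4
position: [0.5076, 0.1074, 0.1288]
ee_rot: [2.378, 2.053, -0.002]
force: [0.6, -0.4, -1.5]
width: 0.459
pics/s2.png scale 4.0
pics/t2.png scale 4.444444444444445
t 5.5 pos [0.5081 0.1078 0.1293] jaw-dir yaw -8.381702166292952 z [ 0.0008 -0.0002 -1.    ] q7 -0.20519394024720275 F [-0.2147 -0.3089 -1.0621] w 0.4571599543876687
```

View pics/s2.png

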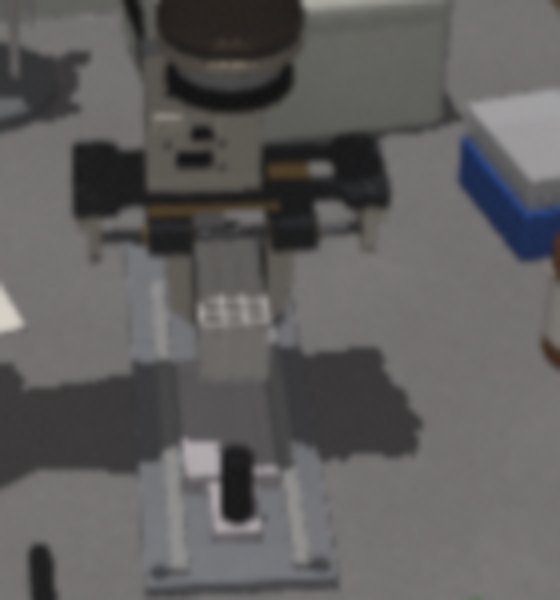

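View pics/t2.png

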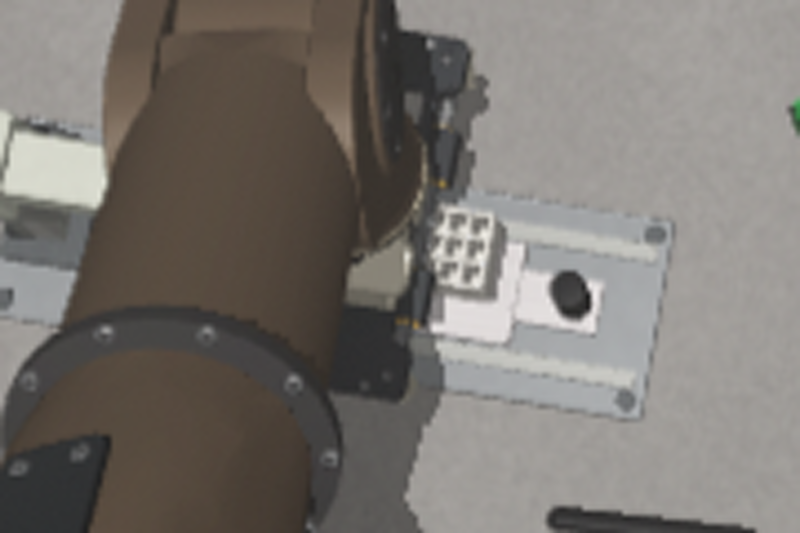

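Run:
```python
from h import *
for z in np.arange(.13,.45,.03): print(round(z,2),proj("side",[.508,.108,z]),proj("top",[.508,.108,z]), proj("top",[.508,.108+.05,z]))
# block corner check: top -y end corners in side / top crop
for n,pts,s,o in(("side",[(198,305),(268,300),(200,328),(272,325)],4,(260,130)),("top",[(498,212),(487,290)],4.444,(140,180))):
    for a in pts: print(n,[ray(n,o[0]+(a[0]+.5)/s-.5,o[1]+(a[1]+.5)/s-.5,z) for z in(.142,)])
```

```text
0.13 [316.06045204 202.03466244] [227.88117165 233.68539635] [207.13163258 233.33537083]
0.16 [316.11164417 192.14202314] [226.06262954 231.28632665] [204.86987181 230.9282741 ]
0.19 [316.16447595 181.93252965] [224.16479828 228.78265658] [202.50947397 228.4162021 ]
0.22 [316.21902743 171.39071129] [222.18237675 226.16739274] [200.04384277 225.79213466]
0.25 [316.27538397 160.50007357] [220.10958049 223.43290414] [197.46578035 223.04841141]
0.28 [316.33363667 149.24301205] [217.94008534 220.57084775] [194.7674171  220.17665705]
0.31 [316.39388287 137.60071738] [215.66696298 217.57208355] [191.94013141 217.16769598]
0.34 [316.45622667 125.55307045] [213.28260702 214.426577  ] [188.97445768 214.01145433]
0.37 [316.52077956 113.07852634] [210.77864799 211.12328685] [185.85998041 210.69684735]
0.4 [316.58766108 100.15398573] [208.14585514 207.65003567] [182.58521201 207.21164927]
0.43 [316.65699955  86.75465218] [205.37402279 203.99335983] [179.13745122 203.54234267]
side [array([0.48391726, 0.07877512, 0.142     ])]
side [array([0.52734221, 0.07489987, 0.142     ])]
side [array([0.48012814, 0.05503153, 0.142     ])]
side [array([0.52357314, 0.04884714, 0.142     ])]
top [array([0.52223466, 0.04990172, 0.142     ])]
top [array([0.47946144, 0.0542969 , 0.142     ])]
```

```bash
sed -i 's|^T=.*|T=lambda a:(100+(a[0]+.5)/4-.5,180+(a[1]+.5)/4-.5)|;s|^S=.*|S=lambda a:(270+(a[0]+.5)/3.158-.5,90+(a[1]+.5)/3.158-.5)|' fit.py; python3 fit.py
python3 - <<'E'
from h import *
crop("t","pics/top0.png",200,220,75,45,"pics/t3.png")
crop("t","pics/top2.png",200,210,75,60,"pics/t4.png")
E
```

```text
[ 0.5109  0.13   -0.144   0.0296  0.0144] -8.248475984156611
top (-0.06, -0.165, 0.012) [ 1.0395 -0.5372]
top (0.06, -0.165, 0.012) [ 0.5076 -0.1646]
top (-0.06, 0.225, 0.012) [-0.112  -1.1094]
side (-0.06, -0.165, 0.012) [-0.8282 -1.218 ]
side (0.06, -0.165, 0.012) [-0.1108 -1.4412]
side (-0.06, 0.225, 0.012) [-1.6442 -0.2563]
side (0.06, 0.225, 0.012) [ 0.2583 -1.6704]
top tk [ 0.4173 -0.1478]
side tk [-0.1272  0.3038]
top sk [ 0.6105 -0.0152]
side sk [-0.5464 -0.1545]
top (0, 0.195, 0.275) [ 0.4126 -0.1152]
side (0, 0.195, 0.275) [-0.1381 -0.01  ]
top tc [-0.216  -0.3084]
side tc [-0.4887 -0.4809]
tk [0.4943 0.0158 0.047 ]
tc [0.5079 0.1098 0.022 ]
sk [0.5238 0.2191 0.2216]
[[ 0.5217 -0.3018  0.044 ]
 [ 0.5219 -0.3463  0.044 ]
 [ 0.4127 -0.3417  0.044 ]
 [ 0.412  -0.2989  0.044 ]] [ 0.4671 -0.3222  0.044 ]
pics/t3.png scale 10.666666666666666
pics/t4.png scale 10.0
```

View pics/t3.png

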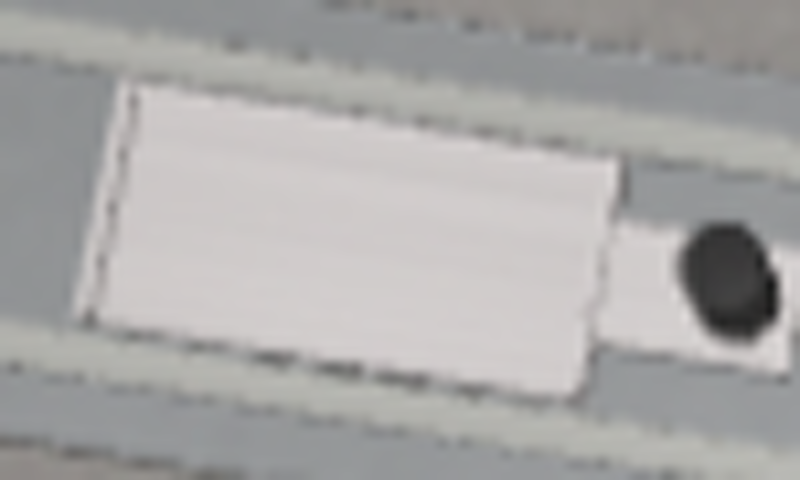

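View pics/t4.png

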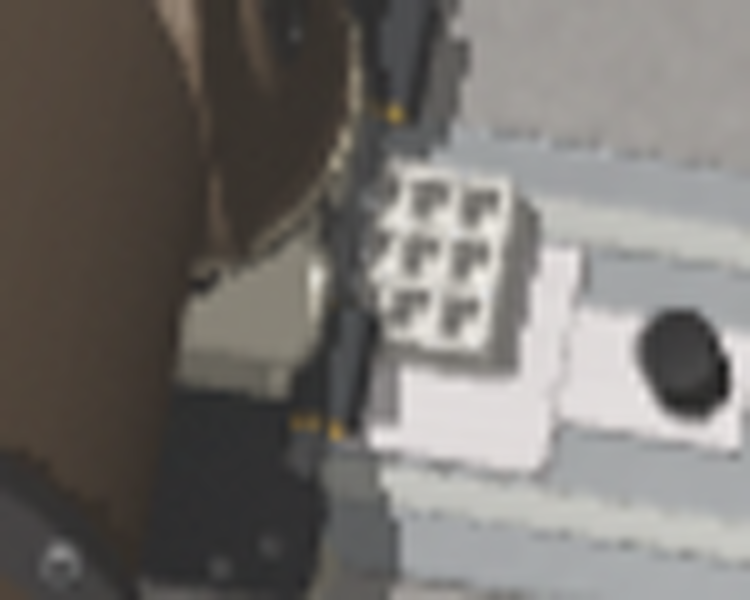

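Run:
```python
from h import *
np.set_printoptions(precision=4,suppress=True)
Q=[ray("top",200+(a+.5)/10.667-.5,220+(b+.5)/10.667-.5,.028) for a,b in[(120,80),(622,157),(572,400),(75,318)]]
print(np.array(Q),np.mean(Q,0),np.linalg.norm(Q[0]-Q[1]),np.linalg.norm(Q[1]-Q[2]))
B=[ray("top",200+(a+.5)/10-.5,210+(b+.5)/10-.5,.144) for a,b in[(517,178),(492,352)]]
m=np.mean(B,0);print(B,m, m+.054*np.array([np.sin(.144),np.cos(.144),0]))
```

```text
[[0.5441 0.1684 0.028 ]
 [0.5272 0.0458 0.028 ]
 [0.4673 0.0559 0.028 ]
 [0.4853 0.1765 0.028 ]] [0.506  0.1116 0.028 ] 0.12372670121972139 0.06067136519461642
[array([0.5217, 0.0507, 0.144 ]), array([0.4794, 0.0551, 0.144 ])] [0.5006 0.0529 0.144 ] [0.5083 0.1064 0.144 ]
```

```bash
python3 -m creep '[[[-0.1,0.45,-1.5,0,0,0,-0.5],[-0.1,0.45,-3.5,0,0,0,-0.5],[-0.1,0.45,-5,0,0,0,-0.5],[-0.1,0.45,-6,0,0,0,-0.5],[-0.1,0.45,-6,0,0,0,-0.5]]]'
python3 - <<'E'
from h import *
for n in("side","top"): cv2.imwrite(f"pics/{n}3.png",arm.get_image(n)[:,:,::-1])
crop("s","pics/side3.png",280,130,90,150,"pics/s3.png")
crop("t","pics/top3.png",160,180,120,90,"pics/t5.png")
E
python3 st.py
```

```text
clock: 6.0
position: [0.5063, 0.1129, 0.0682]
ee_rot: [-2.376, -2.054, 0.002]
force: [0.6, 0.3, -1.0]
width: 0.453
pics/s3.png scale 4.0
pics/t5.png scale 6.666666666666667
t 6.1 pos [0.5071 0.1132 0.0693] jaw-dir yaw -8.30528656016028 z [ 0.0006  0.     -1.    ] q7 -0.1599312276054967 F [ 0.695  -0.0634 -1.3346] w 0.459045227645853
```

View pics/s3.png

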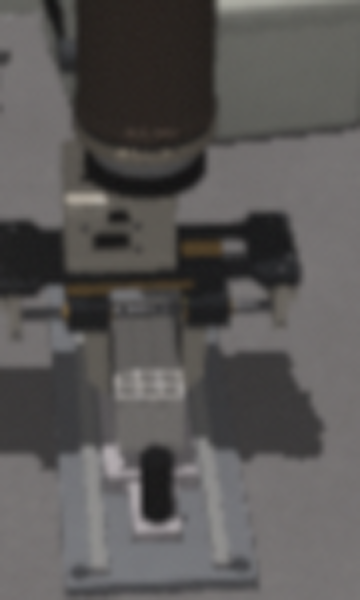

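View pics/t5.png

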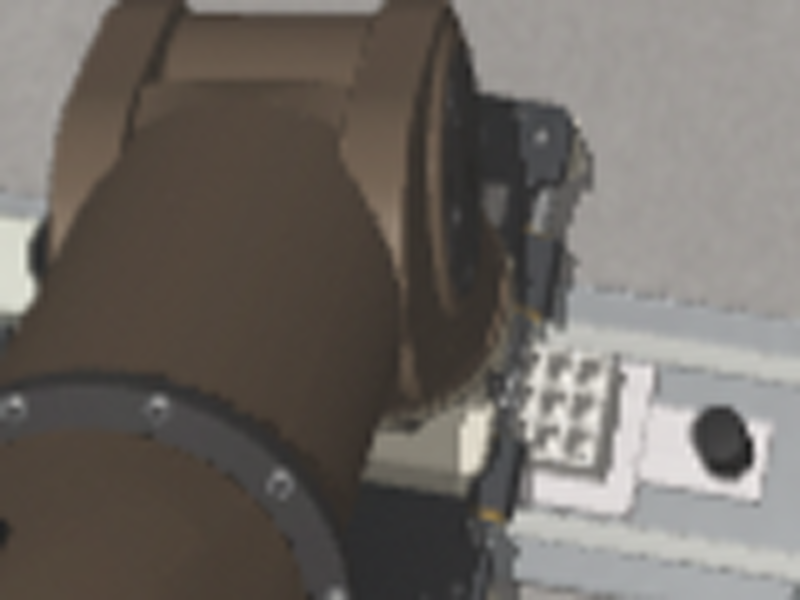

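Run:
```python
from h import *
np.set_printoptions(precision=4,suppress=True)
crop("t","pics/top3.png",232,222,35,40,"pics/t6.png")
u=np.array([np.sin(.144),np.cos(.144),0])
B=[ray("top",160+(a+.5)/6.667-.5,180+(b+.5)/6.667-.5,.0845) for a,b in[(616,352),(597,468)]]
print(B,np.mean(B,0)+.054*u)
B=[ray("side",280+(a+.5)/4-.5,130+(b+.5)/4-.5,.0845) for a,b in[(118,399),(186,396)]]
print(B,np.mean(B,0)+.054*u)
B=[ray("side",280+(a+.5)/4-.5,130+(b+.5)/4-.5,.028) for a,b in[(104,482),(198,475)]]
print("tray lip outer",B,np.mean(B,0)+.062*u)
```

```text
pics/t6.png scale 15.0
[array([0.521 , 0.0551, 0.0845]), array([0.4769, 0.0606, 0.0845])] [0.5067 0.1113 0.0845]
[array([0.4794, 0.0588, 0.0845]), array([0.5218, 0.0527, 0.0845])] [0.5083 0.1092 0.0845]
tray lip outer [array([0.4675, 0.047 , 0.028 ]), array([0.5279, 0.0409, 0.028 ])] [0.5066 0.1053 0.028 ]
```

View pics/t6.png

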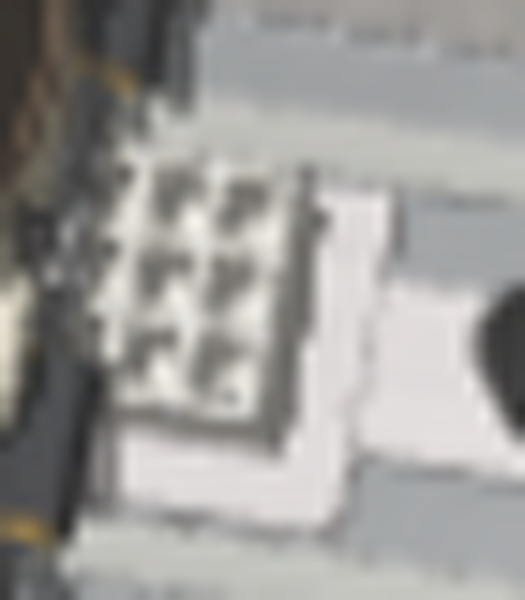

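```bash
python3 -m creep '[[[0,0.05,-0.6,0,0,0,-0.5],[0,0.05,-1.1,0,0,0,-0.5],[0,0.05,-1.5,0,0,0,-0.5],[0,0.05,-1.7,0,0,0,-0.5],[0,0.05,-1.7,0,0,0,-0.5]]]'; python3 -m creep '[[[0,0,-0.1,0,0,0,-0.5],[0,0,-0.1,0,0,0,-0.5]]]'; python3 st.py
python3 - <<'E'
from h import *
for n in("side","top"): cv2.imwrite(f"pics/{n}4.png",arm.get_image(n)[:,:,::-1])
crop("s","pics/side4.png",285,190,70,90,"pics/s4.png")
crop("t","pics/top4.png",225,215,50,50,"pics/t7.png")
E
```

```text
clock: 6.6
position: [0.5065, 0.114, 0.0514]
ee_rot: [-2.376, -2.056, 0.001]
force: [0.8, 0.8, -1.2]
width: 0.457
clock: 6.8
position: [0.5068, 0.1141, 0.0508]
ee_rot: [2.376, 2.056, 0.0]
force: [-0.5, 0.6, -1.3]
width: 0.456
t 6.8 pos [0.5068 0.1141 0.0508] jaw-dir yaw -8.26381511535223 z [ 0.0003  0.     -1.    ] q7 -0.14441115569921953 F [-0.525   0.6373 -1.349 ] w 0.45591939176240354
pics/s4.png scale 6.666666666666667
pics/t7.png scale 12.0
```

View pics/s4.png

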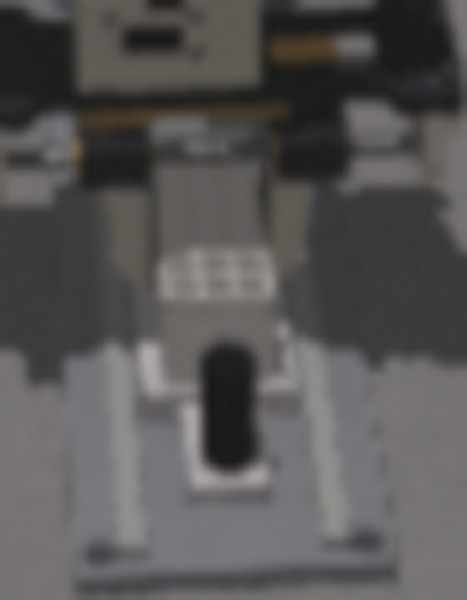

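View pics/t7.png

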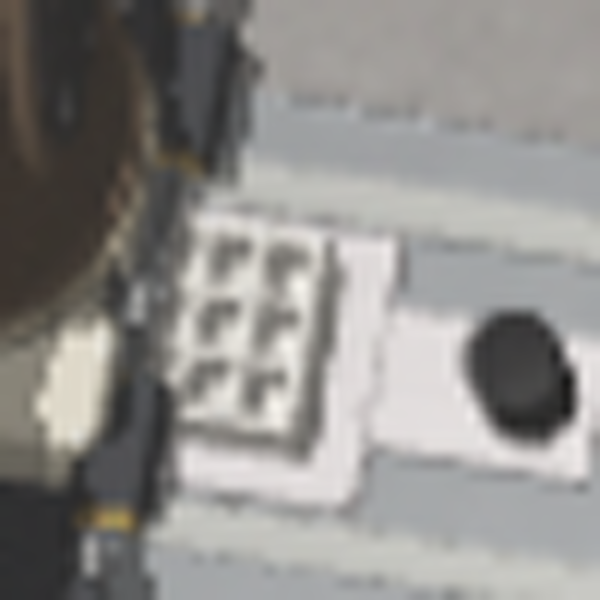

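Run:
```python
from h import *
np.set_printoptions(precision=4,suppress=True)
r=lambda a,b,z:ray("top",225+(a+.5)/12-.5,215+(b+.5)/12-.5,z)
u=np.array([np.sin(.144),np.cos(.144),0]);x=np.array([np.cos(.144),-np.sin(.144),0])
print("gap y block base->lip outer",(r(322,355,.022)-r(378,370,.028))@u)
print("block top edge -> lip outer",(r(322,330,.066)-r(378,370,.028))@u)
print("gap -x",(r(240,443,.022)-r(240,490,.022))@x)
q=0.1116
```

```text
gap y block base->lip outer 0.013261203739603534
block top edge -> lip outer 0.008346646913520816
gap -x 0.010082035569028643
```

```bash
python3 -m creep '[[[-0.1,-0.1,0,0,0,0,-0.5],[-0.1,-0.1,-0.1,0,0,0,-0.5],[-0.1,-0.1,-0.15,0,0,0,-0.5]]]'; python3 st.py
python3 -m creep '[[[0,0,0,0,0,0,-0.2],[0,0,0,0,0,0,0.3],[0,0,0,0,0,0,0.5]]]'; python3 st.py
```

```text
clock: 7.2
position: [0.5057, 0.1131, 0.0506]
ee_rot: [-2.375, -2.055, -0.001]
force: [-8.3, -0.5, 28.6]
width: 0.455
t 7.2 pos [0.5057 0.1131 0.0506] jaw-dir yaw -8.27003745872314 z [ 0.0002  0.001  -1.    ] q7 -0.14154699870709198 F [-8.2834 -0.4602 28.645 ] w 0.45488191904222963
clock: 7.5
position: [0.5058, 0.1131, 0.0495]
ee_rot: [2.376, 2.055, 0.001]
force: [-0.3, 0.4, -0.3]
width: 0.585
t 7.5 pos [0.5058 0.1131 0.0495] jaw-dir yaw -8.267317554975017 z [ 0.0006  0.0002 -1.    ] q7 -0.14165873686753896 F [-0.325   0.3989 -0.2661] w 0.5850302844293647
```

```bash
python3 -m creep '[[[0,0,0,0,0,0,0.5],[0,0,1,0,0,0,0.5],[0,0,4,0,0,0,0.5],[-0.3,-2,8,0,0,0,0.5],[-0.8,-5.5,9,0,0,0,0.5]]]';python3 -m creep '[[[-0.6,-4.0,0,0,0,0,0],[-1,-7,0,0,0,0,0]]]'
python3 - <<'E'
from h import *
for n in("side","top"): cv2.imwrite(f"pics/{n}5.png",arm.get_image(n)[:,:,::-1])
crop("s","pics/side5.png",270,90,100,180,"pics/s5.png")
crop("t","pics/top5.png",190,205,100,75,"pics/t8.png")
E
python3 st.py
```

```text
clock: 8.0
position: [0.5, 0.0598, 0.143]
ee_rot: [2.37, 2.059, 0.008]
force: [0.4, -0.3, -0.7]
width: 0.748
clock: 8.2
position: [0.4875, -0.0141, 0.1405]
ee_rot: [2.376, 2.054, 0.002]
force: [0.5, -0.6, -0.2]
width: 0.62
pics/s5.png scale 3.3333333333333335
pics/t8.png scale 8.0
t 8.3 pos [ 0.4869 -0.0166  0.1403] jaw-dir yaw -8.643611097705117 z [ 0.0008 -0.0013 -1.    ] q7 0.01751634657000761 F [ 0.3979 -0.2059  0.6788] w 0.5418050415709613
```

View pics/s5.png

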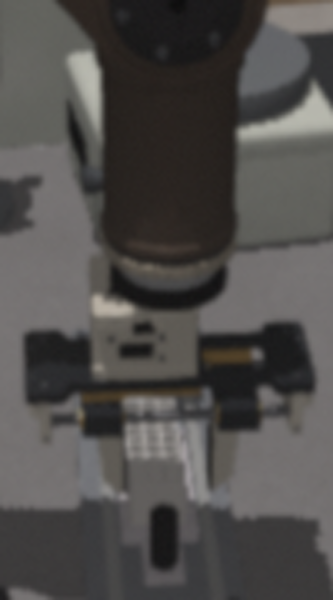

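View pics/t8.png

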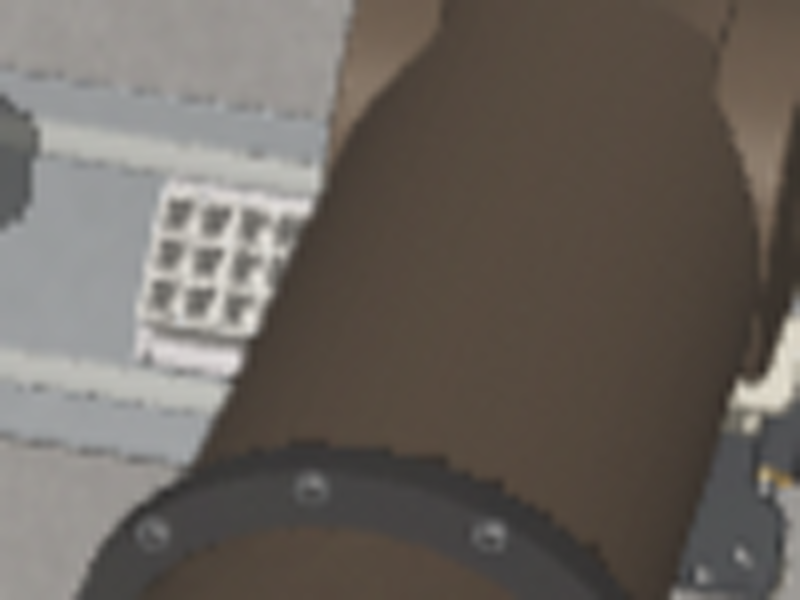

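The block sits on the tray floor: it touched at TCP z 0.0506, where 0.0508 was expected. Its near end and the white strip beside it at (190,345) in the crop look right. Next I go behind the tray knob with closed fingers.

```bash
python3 -m creep '[[[0.3,-0.2,-2,0,0,0.3,-1],[0.3,-0.2,-5,0,0,0.3,-1],[0.3,-0.2,-7.5,0,0,0.3,-1],[0.3,-0.2,-8.8,0,0,0.3,-1],[0.3,-0.2,-8.8,0,0,0.3,-1]]]' 20; python3 -m creep '[[[0,0,0,0,0,0,-1],[0,0,0,0,0,0,-1]]]'; python3 st.py
python3 - <<'E'
from h import *
for n in("side","top"): cv2.imwrite(f"pics/{n}6.png",arm.get_image(n)[:,:,::-1])
crop("s","pics/side6.png",270,130,100,150,"pics/s6.png")
crop("t","pics/top6.png",190,205,120,90,"pics/t9.png")
E
```

```text
clock: 8.8
position: [0.4898, -0.0136, 0.0502]
ee_rot: [-2.369, -2.061, 0.003]
force: [-0.4, -0.1, 0.2]
width: 0.115
clock: 9.0
position: [0.4915, -0.0138, 0.0523]
ee_rot: [2.37, 2.061, 0.002]
force: [0.4, -0.1, -0.3]
width: 0.007
t 9.0 pos [ 0.4915 -0.0138  0.0523] jaw-dir yaw -7.962122655232735 z [ 0.0018  0.0002 -1.    ] q7 0.12331504826786197 F [ 0.3777 -0.0663 -0.3194] w 0.007102086665618331
pics/s6.png scale 4.0
pics/t9.png scale 6.666666666666667
```

View pics/s6.png

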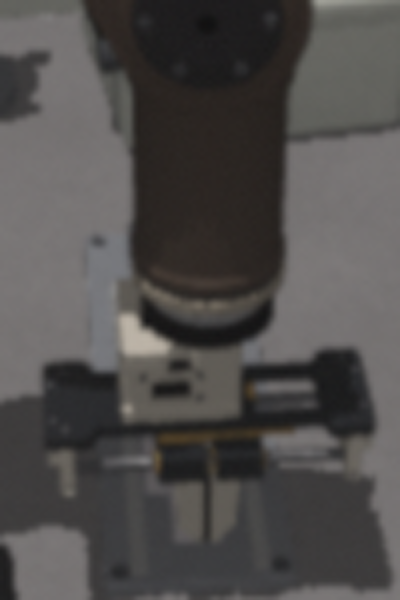

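View pics/t9.png

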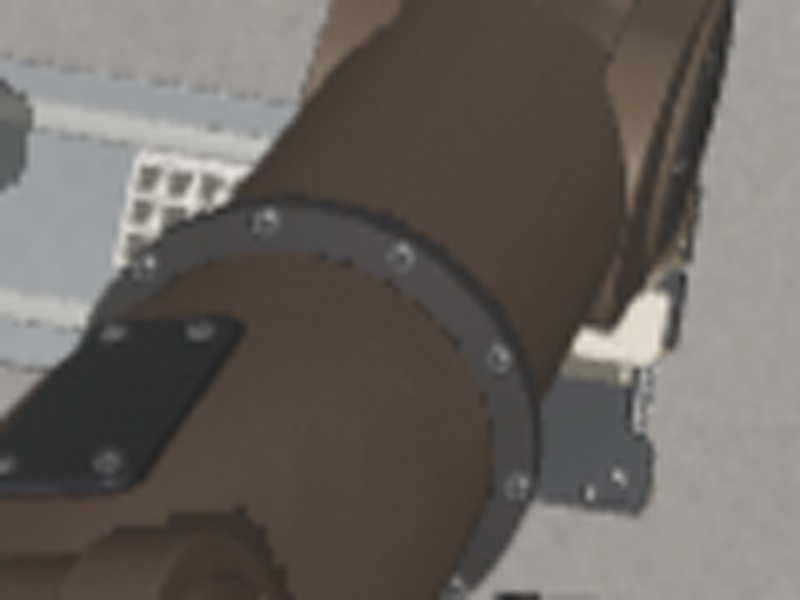

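```bash
python3 -m creep '[[[-0.1,0.4,0,0,0,-0.3,-1],[0,0.8,0,0,0,-0.3,-1],[0.05,1.2,0,0,0,-0.3,-1],[0.15,1.8,0,0,0,-0.3,-1],[0.25,2.6,0,0,0,-0.3,-1]]]'; python3 -m creep '[[[0.15,1,0,0,0,0,-1],[0.3,2,0,0,0,0,-1],[0.45,3,0,0,0,0,-1],[0.6,4,0,0,0,0,-1],[0.7,5,0,0,0,0,-1]]]'; python3 -m creep '[[[0.1,0.8,0,0,0,0,-1],[0.2,1.5,0,0,0,0,-1],[0.3,2.0,0,0,0,0,-1],[0.36,2.5,0,0,0,0,-1],[0.4,2.8,0,0,0,0,-1]]]'; python3 st.py
python3 - <<'E'
from h import *
for n in("side","top"): cv2.imwrite(f"pics/{n}7.png",arm.get_image(n)[:,:,::-1])
crop("s","pics/side7.png",270,70,100,180,"pics/s7.png")
crop("t","pics/top7.png",140,185,160,120,"pics/t10.png")
E
```

```text
clock: 9.6
position: [0.4932, 0.0121, 0.0513]
ee_rot: [2.376, 2.055, -0.0]
force: [-0.4, -2.2, 1.8]
width: 0.003
clock: 10.1
position: [0.5006, 0.0631, 0.0513]
ee_rot: [2.375, 2.056, 0.001]
force: [1.2, -2.7, -0.2]
width: 0.006
clock: 10.6
position: [0.5042, 0.0905, 0.0512]
ee_rot: [-2.376, -2.056, 0.0]
force: [-1.1, -1.8, 0.7]
width: 0.008
t 10.6 pos [0.5042 0.0905 0.0512] jaw-dir yaw -8.258493434470513 z [-0.  0. -1.] q7 -0.07440028644464218 F [-1.0981 -1.7771  0.6535] w 0.008379817481869074
pics/s7.png scale 3.3333333333333335
pics/t10.png scale 5.0
```

View pics/s7.png

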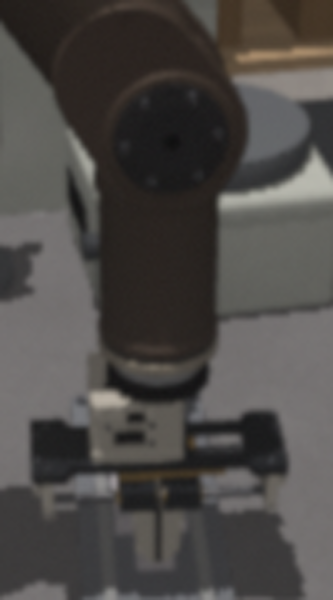

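View pics/t10.png

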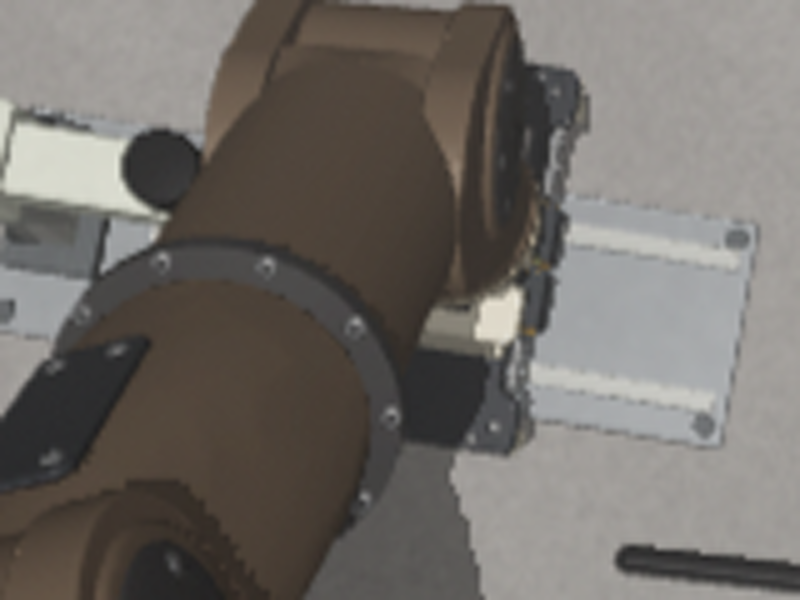

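```bash
python3 -m creep '[[[0.04,0.3,0,0,0,0,-1],[0.08,0.6,0,0,0,0,-1],[0.12,0.9,0,0,0,0,-1]]]'; python3 -m creep '[[[0.02,0.1,0,0,0,0,-1],[0.03,0.2,0,0,0,0,-1]]]';python3 -m creep '[[[0.02,0.1,0,0,0,0,-1]]]';python3 -m creep '[[[0.02,0.1,0,0,0,0,-1]]]'
```

```text
clock: 11.0
position: [0.5054, 0.099, 0.0512]
ee_rot: [2.376, 2.055, -0.0]
force: [0.1, -2.5, -0.3]
width: -0.0
clock: 11.2
position: [0.5056, 0.1012, 0.0512]
ee_rot: [2.376, 2.056, -0.0]
force: [0.3, -2.1, 0.0]
width: 0.004
clock: 11.3
position: [0.5058, 0.1021, 0.0512]
ee_rot: [-2.376, -2.055, 0.0]
force: [-0.3, -2.6, -0.1]
width: 0.006
clock: 11.4
position: [0.506, 0.103, 0.0512]
ee_rot: [-2.376, -2.055, 0.0]
force: [-1.1, -1.9, -0.2]
width: 0.004
```

```bash
for i in 1 2 3; do python3 -m creep '[[[0.01,0.1,0,0,0,0,-1]]]'|grep -E "pos|force"; done
```

```text
position: [0.5061, 0.1041, 0.0512]
force: [0.3, -2.7, -0.1]
position: [0.5061, 0.1043, 0.0512]
force: [-0.9, -7.0, 1.3]
position: [0.5061, 0.1043, 0.0512]
force: [-1.4, -10.2, 3.1]
```

```bash
for i in 1 2; do python3 -m creep '[[[0.01,0.1,0,0,0,0,-1]]]'|grep -E "pos|force"; done
python3 -m creep '[[[-0.05,-0.5,0,0,0,0,-1],[-0.3,-2,0,0,0,0,-1],[-0.8,-5,1,0,0,0,-1],[-1.5,-9,4,0,0,0,-1],[-2.2,-13.5,6,0,0,0,-0.5]]]'
python3 -m creep '[[[-0.7,-4.8,1,0,0,0,0],[-1.4,-9.6,2,0,0,0,0]]]'
python3 - <<'E'
from h import *
for n in("side","top"): cv2.imwrite(f"pics/{n}8.png",arm.get_image(n)[:,:,::-1])
crop("s","pics/side8.png",270,90,110,170,"pics/s8.png")
crop("t","pics/top8.png",110,180,160,120,"pics/t11.png")
E
python3 st.py
```

```text
position: [0.5061, 0.1044, 0.0512]
force: [-2.4, -13.0, 2.9]
position: [0.5061, 0.1045, 0.0512]
force: [-2.0, -16.4, 5.0]
clock: 12.4
position: [0.4845, -0.0275, 0.1122]
ee_rot: [2.373, 2.058, 0.001]
force: [1.0, -0.9, -0.0]
width: 0.049
clock: 12.6
position: [0.4702, -0.1246, 0.1322]
ee_rot: [2.374, 2.056, 0.003]
force: [1.0, -0.8, -0.3]
width: 0.22
pics/s8.png scale 3.5294117647058822
pics/t11.png scale 5.0
t 12.7 pos [ 0.4696 -0.1304  0.133 ] jaw-dir yaw -8.829082028719098 z [ 0.0036 -0.0027 -1.    ] q7 0.27173049530682486 F [ 1.3281  0.9027 -0.0085] w 0.3075916257838786
```

View pics/s8.png

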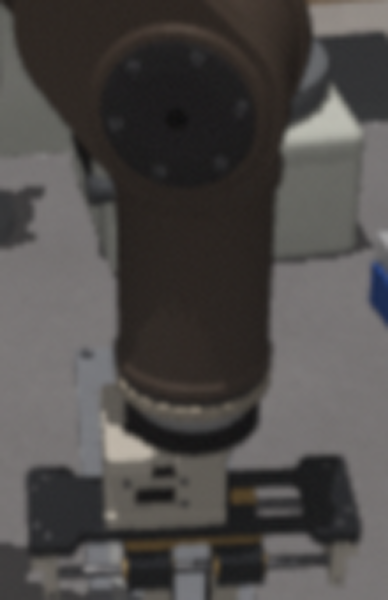

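View pics/t11.png

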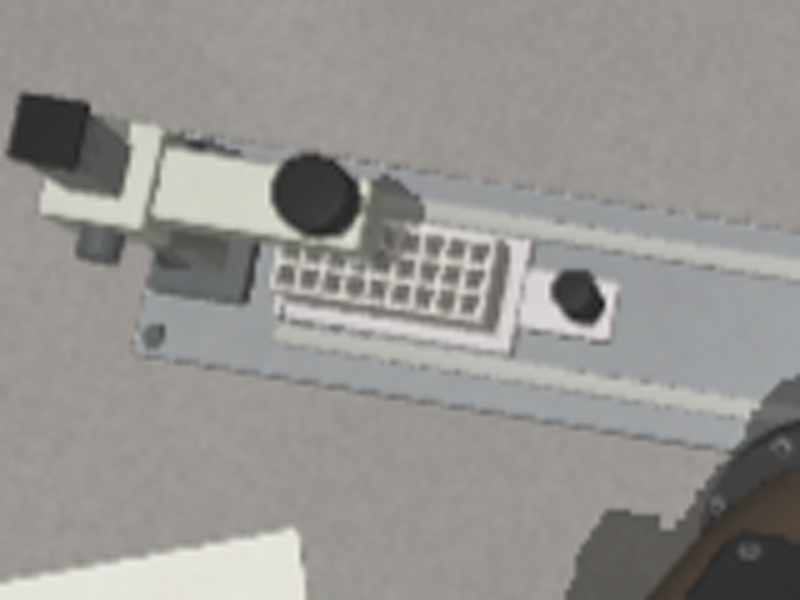

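Run:
```python
from h import *
np.set_printoptions(precision=4,suppress=True)
crop("s","pics/side0.png",295,100,40,60,"pics/s9.png")
crop("t","pics/top8.png",155,200,40,40,"pics/t12.png")
```

```text
pics/s9.png scale 10.0
pics/t12.png scale 15.0
```

View pics/s9.png

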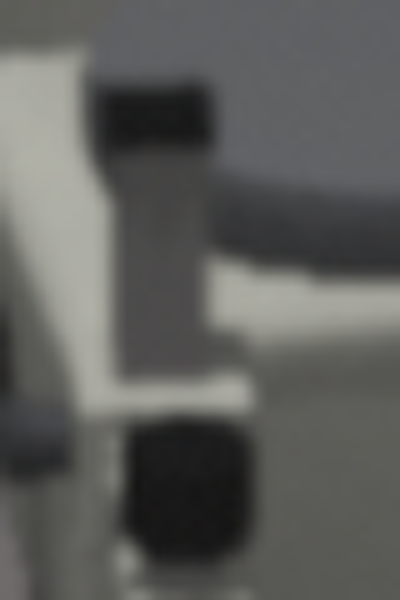

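View pics/t12.png

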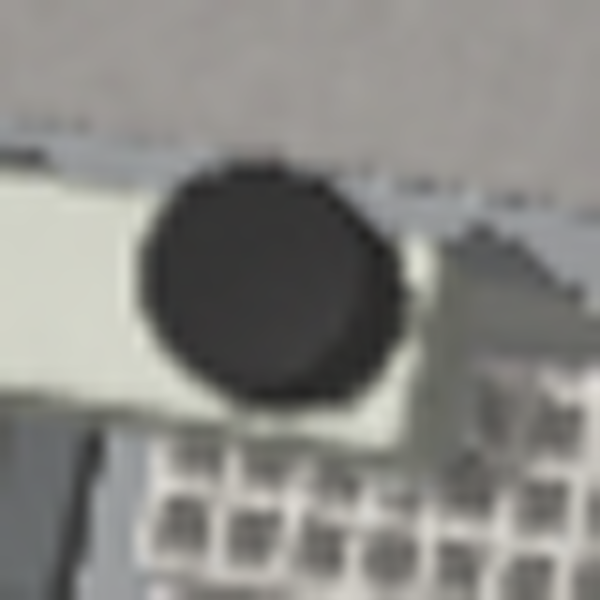

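```bash
python3 - <<'E'
from h import *
from scipy.optimize import least_squares
np.set_printoptions(precision=4,suppress=True)
t=(155+275.5/15-.5,200+285.5/15-.5); s=(295+188.5/10-.5,100+491.5/10-.5)
r=least_squares(lambda p:np.r_[proj("top",p)-t,proj("side",p)-s],[.52,.22,.22]); print(r.x,r.fun)
E
python3 st.py
```

```text
[0.5246 0.2205 0.2189] [ 0.0379 -0.2966 -0.335   0.0702]
t 12.7 pos [ 0.4696 -0.1304  0.133 ] jaw-dir yaw -8.829082028719098 z [ 0.0036 -0.0027 -1.    ] q7 0.27173049530682486 F [ 1.3281  0.9027 -0.0085] w 0.3075916257838786
```

```bash
python3 -m creep '[[[0.5,2,4,0,0,0,1],[1.2,5,8,0,0,0,1],[1.9,9,11,0,0,0,1],[2.6,13.5,13.5,0,0,0,1],[3.3,18,15.5,0,0,0,1]]]'
python3 -m creep '[[[0.7,4.5,1.5,0,0,0,1],[1.4,9,2,0,0,0,1],[2,13,2,0,0,0,1],[2.2,16,2,0,0,0,0.7],[2.2,16.7,2,0,0,0,0.5]]]'
python3 -m creep '[[[0,0,0,0,0,0,0.3],[0,0,0,0,0,0,0.3]]]'
python3 - <<'E'
from h import *
for n in("side","top"): cv2.imwrite(f"pics/{n}9.png",arm.get_image(n)[:,:,::-1])
crop("s","pics/side9.png",260,70,110,130,"pics/s10.png")
E
python3 st.py
```

```text
clock: 13.2
position: [0.5033, 0.0564, 0.2868]
ee_rot: [2.376, 2.055, 0.003]
force: [1.2, 0.1, -1.4]
width: 0.741
clock: 13.7
position: [0.5242, 0.2268, 0.3043]
ee_rot: [-2.368, -2.062, -0.0]
force: [-0.7, -0.2, -0.2]
width: 0.872
clock: 13.9
position: [0.5252, 0.2204, 0.305]
ee_rot: [2.377, 2.054, -0.001]
force: [0.5, 0.2, 1.1]
width: 0.704
pics/s10.png scale 4.615384615384615
t 14.0 pos [0.5254 0.2201 0.3052] jaw-dir yaw -8.398568081304305 z [ 0.0002 -0.0002 -1.    ] q7 -0.504572073811309 F [ 0.0516 -0.9292 -0.3662] w 0.6605332031062947
```

View pics/s10.png

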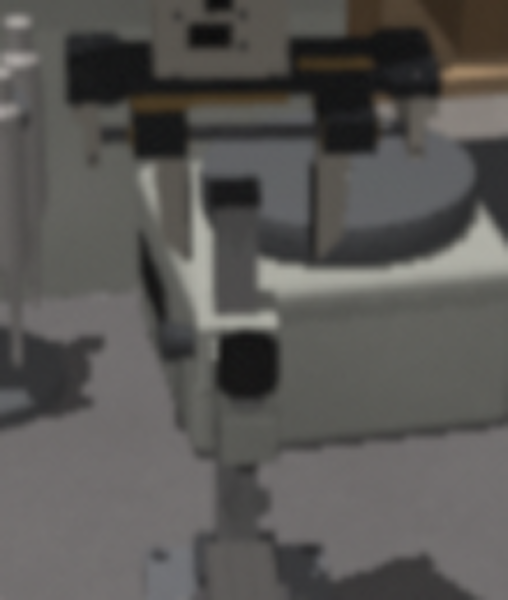

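View pics/top9.png

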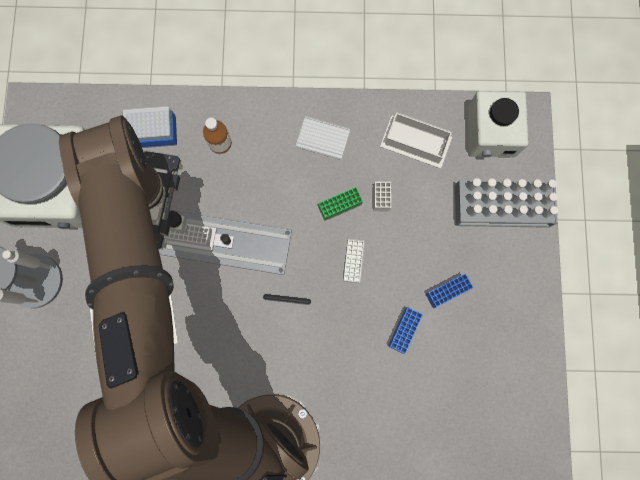

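```bash
python3 -m creep '[[[-0.1,0,-2.5,0,0,0,0.3],[-0.1,0,-5,0,0,0,0.3],[-0.1,0,-7,0,0,0,0.3],[-0.1,0,-7.8,0,0,0,0.3],[-0.1,0,-7.8,0,0,0,0.3]]]'
python3 -m creep '[[[0,0,0,0,0,0,-0.5],[0,0,0,0,0,0,-0.5],[0,0,0,0,0,0,-0.5],[0,0,0,0,0,0,-0.5]]]' 20
python3 st.py
python3 - <<'E'
from h import *
cv2.imwrite(f"pics/side10.png",arm.get_image("side")[:,:,::-1])
crop("s","pics/side10.png",260,100,110,130,"pics/s11.png")
E
```

```text
clock: 14.5
position: [0.5239, 0.2208, 0.2265]
ee_rot: [-2.377, -2.054, 0.003]
force: [-0.2, 0.2, -0.5]
width: 0.651
clock: 14.9
position: [0.5234, 0.2223, 0.2276]
ee_rot: [-2.374, -2.055, 0.001]
force: [-6.8, 1.0, 5.0]
width: 0.388
t 14.9 pos [0.5234 0.2223 0.2276] jaw-dir yaw -8.235722808204342 z [-0.0013  0.0006 -1.    ] q7 -0.4770029821872941 F [-6.8209  0.9601  4.9899] w 0.3877862739636025
pics/s11.png scale 4.615384615384615
```

View pics/s11.png

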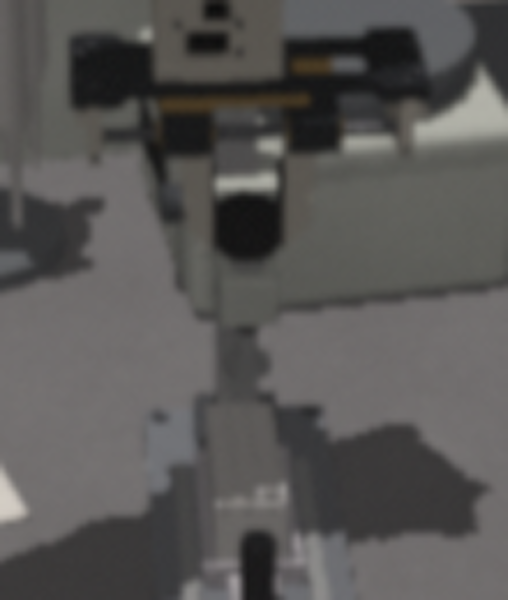

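```bash
python3 -m creep '[[[-0.05,0,0,0,0,0,-0.5],[-0.05,0,0,0,0,0,-0.5]]]'; python3 -m creep '[[[0,0,-0.2,0,0,0,-0.5],[0,0,-0.5,0,0,0,-0.5]]]'; python3 st.py
```

```text
clock: 15.15
position: [0.5234, 0.2222, 0.2275]
ee_rot: [-2.375, -2.056, -0.0]
force: [-5.2, 0.3, 6.3]
width: 0.386
clock: 15.35
position: [0.5234, 0.2222, 0.2226]
ee_rot: [-2.375, -2.056, -0.0]
force: [-5.0, 0.2, 7.8]
width: 0.388
t 15.35 pos [0.5234 0.2222 0.2226] jaw-dir yaw -8.242967858063654 z [-0.0003  0.0007 -1.    ] q7 -0.47533199922268093 F [-5.0245  0.1948  7.8124] w 0.3879473941398036
```

```bash
python3 -m creep '[[[0,0,-0.8,0,0,0,-0.5],[0,0,-1.6,0,0,0,-0.5],[0,0,-2.4,0,0,0,-0.5],[0,0,-3.2,0,0,0,-0.5],[0,0,-3.7,0,0,0,-0.5]]]'; python3 -m creep '[[[0,0,-0.3,0,0,0,-0.5],[0,0,-0.5,0,0,0,-0.5],[0,0,-0.5,0,0,0,-0.5]]]'; python3 st.py
python3 - <<'E'
from h import *
cv2.imwrite(f"pics/side11.png",arm.get_image("side")[:,:,::-1])
crop("s","pics/side11.png",285,140,60,90,"pics/s12.png")
E
```

```text
clock: 15.85
position: [0.5234, 0.2223, 0.1851]
ee_rot: [-2.375, -2.056, -0.0]
force: [-4.0, 1.0, 7.4]
width: 0.388
clock: 16.15
position: [0.5234, 0.2222, 0.18]
ee_rot: [-2.375, -2.056, 0.0]
force: [-2.7, 1.4, 1.9]
width: 0.381
t 16.15 pos [0.5234 0.2222 0.18  ] jaw-dir yaw -8.240160803519437 z [-0.0005  0.0003 -1.    ] q7 -0.45483534729914327 F [-2.6648  1.3686  1.9354] w 0.38141678436191295
pics/s12.png scale 6.666666666666667
```

View pics/s12.png

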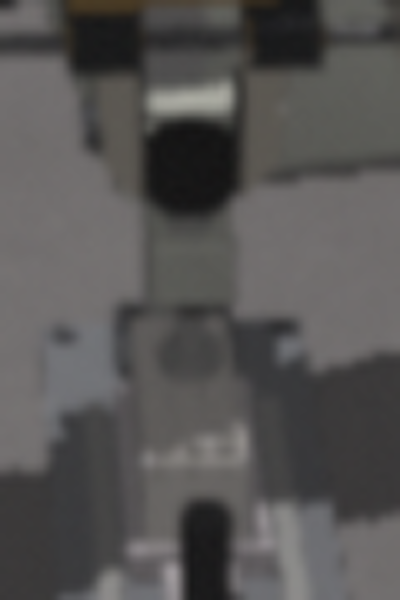

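```bash
python3 -m creep '[[[0,0,-0.2,0,0,0,-0.5],[0,0,-0.4,0,0,0,-0.5],[0,0,-0.6,0,0,0,-0.5]]]'|grep -E "pos|force"; for i in 1 2 3 4; do python3 -m creep '[[[0,0,-0.1,0,0,0,-0.5]]]'|grep -E "pos|force"; done
```

```text
position: [0.5234, 0.2223, 0.1743]
force: [-5.5, 1.6, 6.5]
position: [0.5234, 0.2222, 0.1733]
force: [-4.9, 0.7, 6.7]
position: [0.5234, 0.2222, 0.1723]
force: [-4.6, 0.5, 6.1]
position: [0.5234, 0.2222, 0.1714]
force: [-5.3, 0.6, 6.1]
position: [0.5234, 0.2222, 0.1704]
force: [-4.6, 1.1, 6.5]
```

```bash
for i in 1 2 3 4 5; do python3 -m creep '[[[0,0,-0.1,0,0,0,-0.5]]]'|grep -E "pos|force"; done
```

```text
position: [0.5234, 0.2222, 0.1693]
force: [-5.0, 1.8, 6.7]
position: [0.5234, 0.2222, 0.1684]
force: [-5.6, 1.4, 7.3]
position: [0.5234, 0.2222, 0.1674]
force: [-5.1, 1.0, 7.6]
position: [0.5234, 0.2222, 0.1665]
force: [-5.0, 0.0, 7.6]
position: [0.5234, 0.2222, 0.1655]
force: [-6.1, 1.3, 8.2]
```

```bash
for i in 1 2 3; do python3 -m creep '[[[0,0,-0.1,0,0,0,-0.5]]]'|grep -E "pos|force"; done
python3 - <<'E'
from h import *
cv2.imwrite(f"pics/side12.png",arm.get_image("side")[:,:,::-1])
crop("s","pics/side12.png",295,165,40,45,"pics/s13.png")
E
```

```text
position: [0.5234, 0.2222, 0.1646]
force: [-6.7, 0.3, 9.1]
position: [0.5234, 0.2222, 0.1636]
force: [-6.9, 0.2, 9.5]
position: [0.5234, 0.2223, 0.1627]
force: [-6.2, 0.4, 9.6]
pics/s13.png scale 13.333333333333334
```

View pics/s13.png

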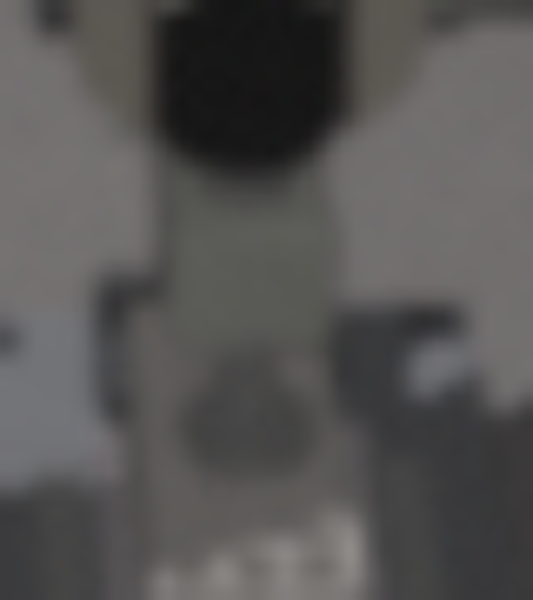

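```bash
for i in 1 2; do python3 -m creep '[[[0,0,-0.05,0,0,0,-0.5]]]'|grep -E "pos|force"; done
python3 - <<'E'
from h import *
from scipy.optimize import least_squares
d=np.array([[.1743,6.5],[.1733,6.7],[.1723,6.1],[.1714,6.1],[.1704,6.5],[.1693,6.7],[.1684,7.3],[.1674,7.6],[.1665,7.6],[.1655,8.2],[.1646,9.1],[.1636,9.5],[.1627,9.6]])
f=lambda p,z:p[0]+np.where(z<p[1],1+500*(p[1]-z),0)
best=min(((np.sum((f((b,z0),d[:,0])-d[:,1])**2),b,z0) for b in np.arange(6,7.2,.02) for z0 in np.arange(.164,.171,.0001)));print(best)
for z0 in (.166,.167,.1675,.168,.1685,.169,.17): print(z0,min(np.sum((f((b,z0),d[:,0])-d[:,1])**2) for b in np.arange(6,7.2,.02)))
E
```

```text
position: [0.5234, 0.2223, 0.1622]
force: [-6.3, 0.3, 11.1]
position: [0.5234, 0.2222, 0.1617]
force: [-5.8, 0.7, 10.7]
(np.float64(1.3986999999997505), np.float64(6.47999999999999), np.float64(0.16749999999999962))
0.166 3.2349999999999883
0.167 2.2362999999999915
0.1675 1.3986999999999945
0.168 1.894300000000001
0.1685 1.5908000000000064
0.169 2.6087000000000145
0.17 6.550000000000062
```

```bash
python3 -m creep '[[[0,0,0,0,0,0,-0.1],[0,0,0,0,0,0,0.3],[0,0,0,0,0,0,0.3],[0,0,0,0,0,0,0.3]]]'; python3 -m creep '[[[0,0,2,0,0,0,0.3],[0,0,5,0,0,0,0.3],[0,0,9,0,0,0,0.3],[0,0,13,0,0,0,0.3],[-1,-3,15,0,0,0,0.3]]]'; python3 -m creep '[[[-4,-3,0,0,0,0,0.3],[-8,-6,0,0,0,0,0.3],[-12,-9,0,0,0,0,0.3],[-15,-12,0,0,0,0,0.3],[-18,-15,0,0,0,0,0.3]]]'
python3 - <<'E'
from h import *
for n in("side","top"): cv2.imwrite(f"pics/{n}13.png",arm.get_image(n)[:,:,::-1])
crop("s","pics/side13.png",285,120,70,100,"pics/s14.png")
crop("t","pics/top13.png",110,180,160,120,"pics/t14.png")
E
python3 st.py
```

```text
clock: 18.35
position: [0.524, 0.2217, 0.161]
ee_rot: [2.376, 2.055, 0.0]
force: [0.7, -0.3, 0.3]
width: 0.635
clock: 18.85
position: [0.5151, 0.1957, 0.3141]
ee_rot: [2.37, 2.061, 0.008]
force: [1.1, 0.0, -0.4]
width: 0.653
clock: 19.35
position: [0.3324, 0.0407, 0.3109]
ee_rot: [2.376, 2.056, 0.001]
force: [0.8, -0.9, 0.6]
width: 0.652
pics/s14.png scale 6.0
pics/t14.png scale 5.0
t 19.45 pos [0.3305 0.0384 0.3109] jaw-dir yaw -8.454433185731839 z [-0.0009  0.0016 -1.    ] q7 -0.5295240139125429 F [0.0285 0.9637 0.2506] w 0.6538672964841659
```

View pics/s14.png

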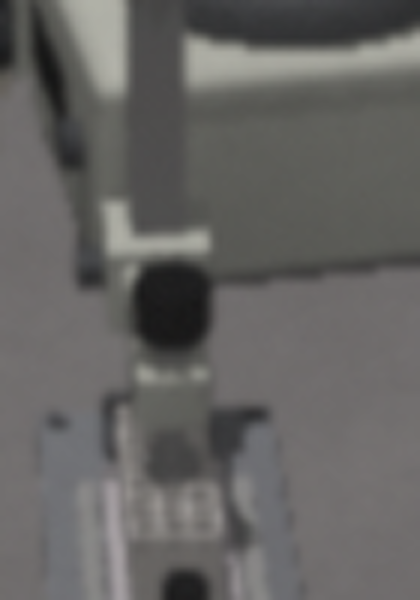

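View pics/t14.png

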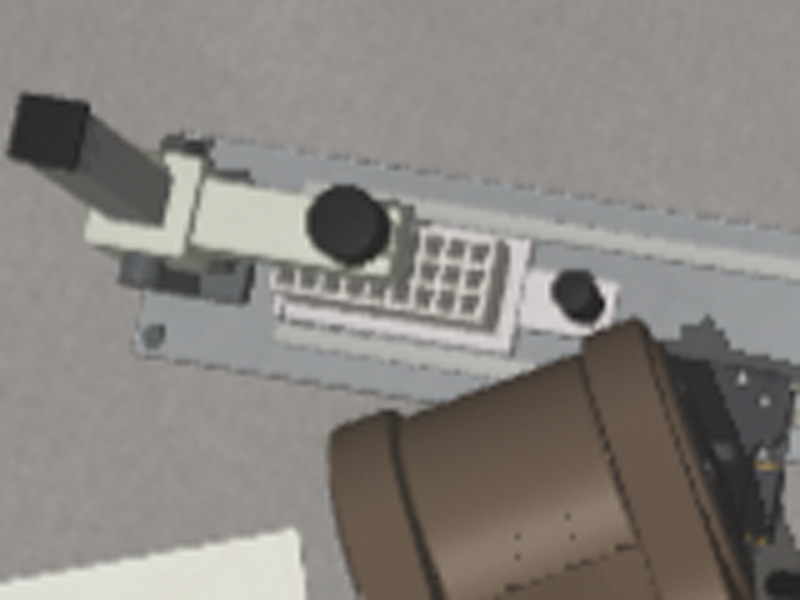

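Run:
```python
from h import *
for n,x,y,w,h in(("side13",298,155,36,48),("top13",165,210,34,30)):
    im=cv2.imread(f"pics/{n}.png")[y:y+h,x:x+w]
    im=cv2.convertScaleAbs(im,alpha=1.8,beta=-40 if n[0]=="s" else -60)
    s=12 if n[0]=="s" else 16
    cv2.imwrite(f"pics/{n}z.png",cv2.resize(im,None,fx=s,fy=s,interpolation=cv2.INTER_CUBIC))
```

```text
(no output)
```

View pics/side13z.png

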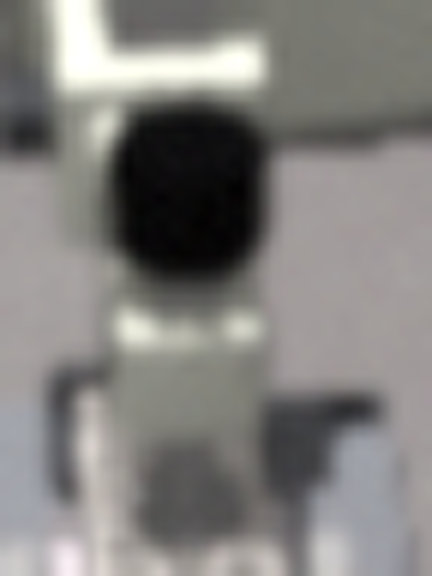

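View pics/top13z.png

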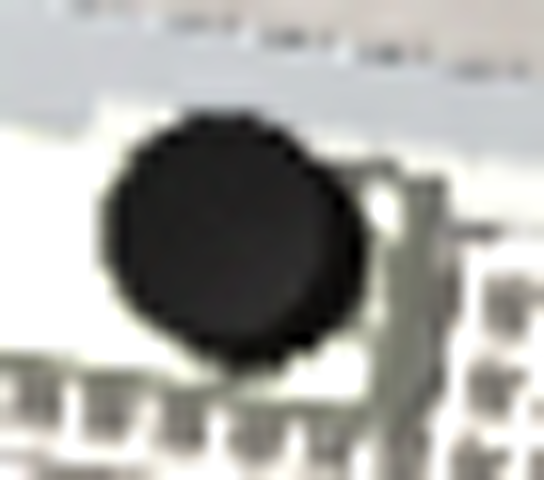

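Run:
```python
from h import *
from scipy.optimize import least_squares
np.set_printoptions(precision=4,suppress=True)
def tri(t,s):
    r=least_squares(lambda p:np.r_[proj("top",p)-t,proj("side",p)-s],[.52,.22,.2]); return r.x,r.fun
print(tri((165+235.5/16-.5,210+240.5/16-.5),(298+190.5/12-.5,155+192.5/12-.5)))
print(tri((155+275.5/15-.5,200+285.5/15-.5),(295+188.5/10-.5,100+491.5/10-.5)))
# foot sole front edge & arm edges prediction
for z in(.062,.066,.070):print(z,(proj("side",[.524,.2195,z])-[298,155])*12)
for d in(.004,.006,.008,.010):
    print(d,"arm underside axis z",.104-d,(proj("side",[.524-.0025,.2195-.017,.104-d])-[298,155])*12)
```

```text
(array([0.5247, 0.2209, 0.1528]), array([ 0.0421, -0.3461, -0.3851,  0.0801]))
(array([0.5246, 0.2205, 0.2189]), array([ 0.0379, -0.2966, -0.335 ,  0.0702]))
0.062 [178.2881 527.1737]
0.066 [178.2891 512.9734]
0.07 [178.2901 498.7198]
0.004 arm underside axis z 0.09999999999999999 [183.4882 431.8175]
0.006 arm underside axis z 0.09799999999999999 [183.4827 439.1887]
0.008 arm underside axis z 0.096 [183.4772 446.5458]
0.01 arm underside axis z 0.094 [183.4717 453.8888]
```

Run:
```python
from h import *
a=cv2.imread("pics/top0.png");b=cv2.imread("pics/top13.png");t8=cv2.imread("pics/top8.png")
for n,x,y,w,h in(("low",340,235,28,52),("short",370,176,26,38)):
    print(n,cv2.phaseCorrelate(np.float32(cv2.cvtColor(a,6)[y:y+h,x:x+w]),np.float32(cv2.cvtColor(b,6)[y:y+h,x:x+w])),cv2.absdiff(a,b)[y:y+h,x:x+w].mean())
print("tray knob",cv2.absdiff(t8,b)[230:245,212:234].mean())
print(arm.sign_off())
```

```text
low ((-0.007763649960500274, -0.0029288899311126215), 0.9958670358598968) 4.298992673992674
short ((0.5147743154032831, -0.0073877125143937405), 0.9997144610793502) 4.105600539811066
tray knob 5.863636363636363
the job is handed in; nothing more can be done
None
```

The job is handed in at about 19.5 s on the robot's clock. The tall block stands lengthwise in the tray, the tray is fully home, and the foot is down on the block with its stem pressed about half-way. The arm has backed off and touches nothing.

- **Block in the tray:** it touched the tray floor at the expected height (TCP 50.6 mm against 50.8 mm). The last top picture shows it between the end lips.
- **Tray:** I pushed it by its knob until the travel stopped and the force rose from 2 to 16 N. The top pictures after that and at the end show it still home.
- **Foot:** force against height put first contact at TCP height about 168 mm, and I stopped at 161.7 mm, so the stem is in by about 6.3 mm. The final knob position measured in the pictures gives about 7 mm. The slide's initial height plus its travel gives about 4 mm. Each picture-based value is good to only 1–2 mm. The black band itself could not be seen in the pictures, so that check was not made.
- **Other blocks:** the low block shows no movement. The short block's image check read 0.5 pixel (about 1 mm) sideways; I take that as an artefact of the small window, because the gripper did not go near it, but I did not check further.

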